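# Clear the axle jig and present the brass crank over it

### The job

Clear the axle jig: hang the blue toy pail that stands on it by its handle on the two-pronged hook stand, and let go of it. Then pick up the brass crank by its balance point and finish while still holding it, still and level, a few centimetres above the jig and touching nothing but the gripper, with the hub's bore over the jig's pin and the black grip over the forked rest. Leave the tin monkey, the two red tires and the chrome push button alone.

Things in the scene. Friction and masses are not known exactly. Their poses are not given: they have to be found in the camera images.
- jig: Fixed aluminium axle jig: plate 220 x 100 mm, 12 mm thick. Origin: centre of its underside, on the cart top; x runs along the plate from pin end to rest end, z up. At x = -85 mm a steel pin of 12 mm diameter (26 mm collar up to 22 mm high), at x = +85 mm a dark forked rest 34 x 44 mm. The pail stands on the plate between them.
- jig_pin (a point): Centre of the top of the jig's pin, 45 mm above the cart top.
- jig_rest (a point): Middle of the jig's forked rest, level with the top of its cheeks, 38 mm above the cart top.
- pail: Blue tin toy pail, open on top, about 0.16 kg: 64 mm diameter at the foot, 84 mm at the rim, rim 65 mm high. Origin: centre of its underside, z up. A stiff steel handle (it does not swing) rises over the rim in the pail's y-z plane: its level bar runs along the pail's y, 104 mm long, 7 mm thick, its middle 125 mm above the underside.
- pail_handle (a point): Middle of the pail's handle bar, inside a wooden sleeve 12 mm in diameter and 36 mm long (along the pail's y); 125 mm above the pail's underside, so the gap between rim and bar is about 56 mm.
- hook: Fixed hook stand: red post (16 mm diameter) on a dark foot, with two parallel steel prongs 8 mm thick at y = +32 and -32 mm, pointing to -x, tips turned up. Origin: on the cart top under the prongs' dip; x points to the post, 80 mm away; z up. The prongs' top is 216 mm high at the post, falls to 204 mm at x = -4 mm, rises to the tips, 218 mm high, ending at x = -30 mm; lowest underside 196 mm.
- hook_seat (a point): Where the middle of the pail's handle bar rests when hung: midway between the prongs, about 207 mm above the cart top, in their dip. The bar lies across both prongs, one each side of the wooden sleeve, with the pail's body below them: so bring the pail in from the front, along the stand's +x, with the prongs passing between rim and bar, then lower it.
- crank: Brass crank, about 0.4 kg: a heavy round hub (36 mm diameter, 32 mm high, 14 mm bore) at one end, a flat arm 12 mm wide, 10 mm thick (18 to 28 mm above the underside), and at the other end a light black grip (18 mm diameter, 30 mm long) standing down from the arm. It lies on hub and grip. Origin: centre of the bore at the hub's underside; x points along the arm to the grip, z up.
- crank_balance (a point): The crank's balance point, in the middle of the arm's thickness: 49 mm from the bore's axis along the arm, 23 mm above the underside (the crank's middle would be at 81 mm).
- crank_grip (a point): Centre of the underside of the crank's black grip, 170 mm from the bore's axis. Pin and rest on the jig are the same 170 mm apart.
- monkey: Brown tin monkey drummer in a red coat, loose, on a round green foot of 72 mm diameter, 90 mm high. Origin: centre of its underside. Not to be disturbed.
- tire0: Scarlet tin tire ring lying flat, loose, 60 mm diameter, 12 mm high. Origin: centre of its underside. Not to be disturbed.
- tire1: The second scarlet tire ring, the same as the other.
- start_button (a joint): Travel of the chrome push button of the grinder, m: 0 is up, 0.006 fully pressed. Must not be pressed.
- start_button_top (a point): Centre of the top of the chrome push button.

How it is judged:
By the outcome, as a careful person would: the job done as asked, in the order asked, and still so for the second after the job is handed in, while the arm keeps its last pose, push and grip.
It also fails if it takes over 51 s, if anything falls off the work surface, if the arm or the gripper's body presses on something with over 40 N, if the wrist force passes 120 N, or if a joint passes its speed limit or range.

### The arm

A 6-joint arm with a two-finger parallel gripper is mounted at the origin on the work surface. World frame = base frame: x ahead of the robot, y to its left, z up, the work surface at z = 0. Lengths are in m, angles in degrees, forces in N, time in s.
With the tool pointing down it reaches from about 0.275 to 0.75 m from the base axis. Payload 10.2 kg.
Tool frame: the origin (TCP) lies between the finger pads; the fingertips stand 22 mm ahead of it and the grasp point (between the pads) lies 3 mm ahead of it (tip_extent is the distance from the TCP to the fingertips, in m); z points along the fingers, y is the line along which they close (so a half turn about z gives the same grasp; the last joint's range is limited). The gripper opens to 85 mm and grips with 20 to 120 N. Pads are 22 mm wide; open, the fingers measure 114 mm over their backs; the gripper's body (76 mm by 85 mm) begins 54 mm behind the grasp point. The pads swing forward as they close: fully open they stand 13 mm farther back than shut.
Start: joints at [64.492, 17.928, 85.812, -0, 76.261, -12.8], TCP at [0.116, 0.512, 0.253] pointing down, gripper open.
Joint ranges: [-168.41, 168.41], [-55.51, 124.54], [10.69, 146.95], [-70.63, 250.63], [1, 178], [-165.06, 165.06]. Speed limits (degrees/s): [136.94, 136.94, 172.46, 180, 180, 180].

### API

Orientations are given as [roll, pitch, yaw] about the fixed x, y, z axes, in that order (R = Rz(yaw) Ry(pitch) Rx(roll)).
In Python, from plant import read_state, camera, calibration, sign_off, tip_extent gives the robot as it stands.
- The arm moves only by the tool move_arm, never from a script. Its argument "series" is a list of rows, each a list of 3 entries, a list of its own where there are three numbers: the closure, from 0 (fully open) to 1 (shut), then the shift along the tool's x, y, z normalised to -1 to 1, where 1 is 0.1 m, then the turn about the tool's z normalised to -1 to 1, where 1 is 90 degrees. A call has 1 to 5 rows; each row is the pose to reach, as a shift and turn from the pose commanded when the call began, along the tool's axes at that moment; what a row does not reach only later rows make up. A row lasts 1/8 s, in which the tool goes at most 62.5 mm and 10.7 degrees, less where a joint would pass 70% of its speed; a pose out of reach is approached as far as the arm can. A call with a number of a shift or a turn outside -1 to 1 is refused whole. A call with a gripper value outside its range is refused whole. The fingers move at their own pace and stop on an object; the grip force is fixed at half the most. Time passes only in rows, so rows that repeat a pose let the fingers close. It gives the time, the measured TCP pose, the force, the opening and the grip force at its end, in the units of the state.
- read_state(): the state, without advancing time (a new reading comes with each control period).
- camera(name): name is "scene" or "top" or "wrist"; returns the picture (384x512x3 uint8, red, green, blue); there is no depth.
- calibration(name): a dict with "mtx" (3x3 intrinsics, pixels), "k1" (the pictures are not rectified: a ray, as slopes to the right and down, at radius r is drawn at 1 + k1 r^2 times it, then the intrinsics apply), "world_to_cam" (4x4, takes a point from world to camera coordinates); the wrist camera has in their place "T_tool_cam" (4x4, takes a point from camera to tool coordinates, whose origin is the TCP and whose axes are the flange's). Camera axes: x right, y down, z forward; pixel columns grow to the right and rows downward; lengths in m; the calibration is good to about 2 mm. A picture is of the moment at which its call begins: read the wrist's pose just before it. calibration takes no time and is no camera call.
- sign_off(): hands the job in; it is judged then, once.
The state is a dict: "clock": time; "joints": joint angles; "joint_vel": joint speeds; "joint_torque": joint torques, N m; "ee_pos": TCP position; "tool_rot": TCP orientation; "contact_force": force on the tool from outside, world axes, zero at the start; "moment": the same for the moment, N m; "grip_width": opening from 0.0 (shut) to 1.0 (fully open); "grasp_force": force on a finger pad.
Only numpy, scipy, OpenCV 4.12 (cv2) and the standard library are available. Lean on these libraries where they do the work, as an engineer would, in place of code of your own. Each camera call takes 0.05 s, during which the arm holds its last target. There are 200 camera calls.

## Working session

There is one attempt and no reset: what is moved stays moved. The work goes in short steps, Python scripts to look and compute and a tool call to move; the robot and the scene stay as the last step left them, time stands still between calls to the robot, and variables do not carry over. Pictures are saved under pics/ and viewed, at most 10 in all, crops included, and the job is handed in when it is done.

Besides the shell and the picture viewer there is one more tool, called after ">>>" as a command line: name --argument value ..., lists and objects as JSON in quotes. move_arm: Moves the arm, as the interface text tells. Scaled input: -1 to 1 covers 0.1 m each way for a shift and 90 degrees each way for a turn. Its arguments: {"type":"object","properties":{"series":{"type":"array","items":{"type":"array"}}},"required":["series"]}

```bash
mkdir -p pics; ls; python3 - <<'E'
from plant import *
import cv2
s=read_state();print(s)
for n in("scene","top"):
    cv2.imwrite(f"pics/{n}0.png",camera(n)[:,:,::-1]);print(n,calibration(n))
print(calibration("wrist"),tip_extent)
E
```

```text
pics
{'clock': 0.0, 'joints': array([ 6.44928889e+01,  1.79582628e+01,  8.58550390e+01, -9.56163800e-04,
        7.62615829e+01, -1.28003210e+01]), 'joint_vel': array([ 0.0005525 ,  0.00206266,  0.17115256,  0.01601702, -0.06055509,
        0.01640037]), 'joint_torque': array([ 2.28743966e-04, -4.12260783e+01, -2.59740758e+01, -1.26809587e-04,
        4.07494430e-03,  5.30253601e-07]), 'ee_pos': array([0.11539345, 0.51191512, 0.25273885]), 'tool_rot': array([-1.79926771e+02, -1.56855658e-02,  1.67293428e+02]), 'contact_force': array([-0.46982858,  0.05390922,  0.04114883]), 'moment': array([-0.00394567,  0.00165827, -0.0085091 ]), 'grasp_force': 0.0, 'grip_width': 0.9972178063280152}
scene {'mtx': array([[364.86212896,   0.        , 252.52293694],
       [  0.        , 364.86212896, 191.1503475 ],
       [  0.        ,   0.        ,   1.        ]]), 'k1': -0.09813693063833048, 'world_to_cam': array([[ 0.61984762,  0.78465027,  0.01062476, -0.28865399],
       [ 0.55389591, -0.42788825, -0.71422053, -0.18826524],
       [-0.55586712,  0.44859291, -0.69984009,  1.52837572],
       [ 0.
[... 458 characters left out ...]
-6.58764635e-04, -9.86718578e-01,
         1.43899134e+00],
       [ 0.00000000e+00,  0.00000000e+00,  0.00000000e+00,
         1.00000000e+00]])}
{'mtx': array([[275.09945416,   0.        , 253.84963086],
       [  0.        , 275.09945416, 190.96397735],
       [  0.        ,   0.        ,   1.        ]]), 'k1': -0.058112430422323204, 'T_tool_cam': array([[-1.57734811e-04, -9.62840498e-01, -2.70070640e-01,
         7.01109238e-02],
       [ 9.99999967e-01, -2.06197285e-04,  1.51072661e-04,
         2.52302575e-04],
       [-2.01146709e-04, -2.70070607e-01,  9.62840499e-01,
        -1.21372009e-01],
       [ 0.00000000e+00,  0.00000000e+00,  0.00000000e+00,
         1.00000000e+00]])} 0.022
```

View pics/scene0.png

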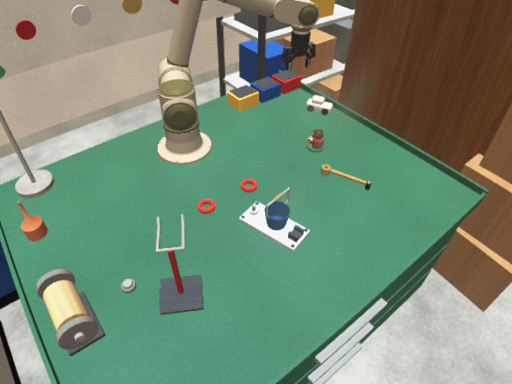

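View pics/top0.png

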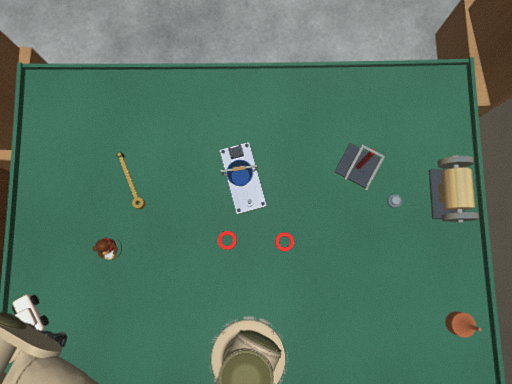

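The scene view shows the jig and pail near (275,222), the hook at (175,260), the crank at (345,177), the monkey at (317,140) and the tires at (249,185) and (206,206). In the top view the pail is at (240,172), the hook at (362,165), and the crank's hub at (138,203) with its grip at (121,155). I'll enlarge the top view for exact points.

```bash
cat > h.py <<'E'
import numpy as np, cv2
from plant import *
from scipy.spatial.transform import Rotation as R
def cam(n, s=None):
    c=calibration(n)
    if n!="wrist": return c, np.linalg.inv(c["world_to_cam"])
    T=np.eye(4); T[:3,:3]=R.from_euler('xyz',s["tool_rot"],degrees=True).as_matrix(); T[:3,3]=s["ee_pos"]
    return c, T@c["T_tool_cam"]
def px2w(n,uv,z,s=None):
    c,W=cam(n,s)
    p=cv2.undistortPoints(np.array([[uv]],float),c["mtx"],np.array([c["k1"],0,0,0,0.]))[0,0]
    d=W[:3,:3]@[p[0],p[1],1]; o=W[:3,3]
    return (o+d*(z-o[2])/d[2]).round(4)
def w2px(n,P,s=None):
    c,W=cam(n,s); V=np.linalg.inv(W)
    return cv2.projectPoints(np.array(P,float).reshape(-1,3),cv2.Rodrigues(V[:3,:3])[0],V[:3,3],c["mtx"],np.array([c["k1"],0,0,0,0.]))[0][:,0].round(1)
def crop(a,x0,y0,w,h,k,name):
    b=cv2.resize(a[y0:y0+h,x0:x0+w],None,fx=k,fy=k,interpolation=cv2.INTER_CUBIC); cv2.imwrite(name,b)
E
python3 - <<'E'
import cv2,numpy as np
a=cv2.imread("pics/top0.png");k=5
f=lambda x,y,w,h:cv2.resize(a[y:y+h,x:x+w],None,fx=k,fy=k,interpolation=cv2.INTER_CUBIC)
A=f(215,137,60,80);B=f(333,140,60,50);C=f(110,145,40,70)
o=np.zeros((400,810,3),np.uint8);o[:400,:300]=A;o[:250,305:605]=B;o[:350,610:810]=C
cv2.imwrite("pics/crop.png",o[:,:800])
E
```

```text
(no output)
```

View pics/crop.png

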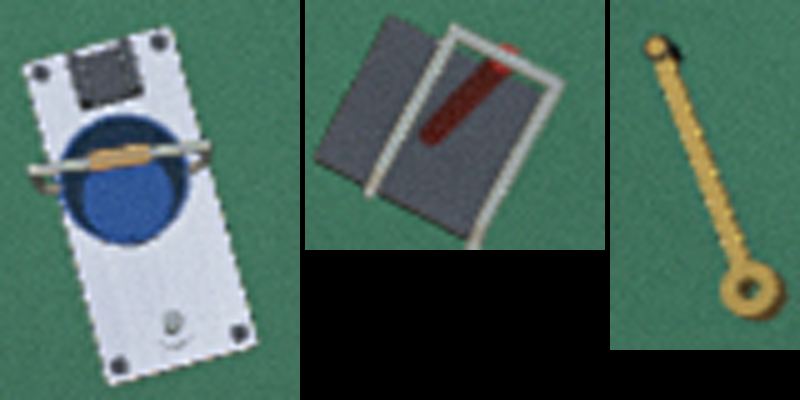

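The crop shows the sleeve's middle at crop (120,157), the pin top at (173,318), the rest at (105,75), the hook crossbar corners at (455,30) and (560,82), the prong tip at (370,195), the hub at (750,290) and the grip end at (658,46).

```bash
python3 - <<'E'
from h import *
def q(l,x,y,z,ox,oy,s=0):
    p=px2w("top",[(x-s+.5)/5-.5+ox,(y+.5)/5-.5+oy],z);print(l,p);return p
J=lambda l,x,y,z:q(l,x,y,z,215,137)
H=lambda l,x,y,z:q(l,x,y,z,333,140,305)
C=lambda l,x,y,z:q(l,x,y,z,110,145,610)
ang=lambda d:np.degrees(np.arctan2(d[1],d[0]))
c=[J("cor",*u,.012) for u in((22,68),(170,28),(255,345),(110,383))]
print("jig centre",np.mean(c,0),"len",np.linalg.norm((c[0]+c[1]-c[2]-c[3])/2),ang((c[0]+c[1]-c[2]-c[3])))
pin=J("pin",173,316,.045);rest=J("rest",105,75,.038);print(np.linalg.norm(pin-rest),ang(rest-pin))
J("sleeve",120,157,.012+.125);a=J("b",30,171,.137);b=J("b",210,146,.137);print(np.linalg.norm(a-b),ang(a-b))
e=H("xb",455,30,.212);g=H("xb",560,82,.212);t=H("tip",370,195,.214);print(np.linalg.norm(e-g),ang(e-g)-90, ang(e-t),np.linalg.norm(e-t)); H("posttop",510,55,.212)
h=C("hub",750,290,.032);r=C("grip",658,46,.028);print(np.linalg.norm(h-r),ang(r-h))
print(px2w("top",(107,249),.05),px2w("top",(227,240),.01),px2w("top",(285,242),.01),px2w("top",(395,200),.03))
E
```

```text
cor [0.6494 0.0855 0.012 ]
cor [ 0.6753 -0.0117  0.012 ]
cor [ 0.4645 -0.0644  0.012 ]
cor [0.4411 0.0289 0.012 ]
jig centre [0.557575 0.009575 0.012   ] len 0.21655905661043132 14.616978247395792
pin [ 0.4792 -0.0124  0.045 ]
rest [0.6375 0.03   0.038 ]
0.1640294180932188 14.994476066491682
sleeve [0.5619 0.0167 0.137 ]
b [0.5541 0.0704 0.137 ]
b [ 0.568  -0.0371  0.137 ]
0.10839492608051357 97.36759915870253
xb [ 0.606  -0.3379  0.212 ]
xb [ 0.5749 -0.3953  0.212 ]
tip [ 0.5111 -0.2857  0.214 ]
0.06528376521004285 -28.449359487966532 -28.813111345896836 0.10832751266414269
posttop [ 0.591  -0.3681  0.212 ]
hub [0.4765 0.3408 0.032 ]
grip [0.6366 0.4052 0.028 ]
0.17261335406045508 21.912387936958066
[0.3315 0.4246 0.05  ] [0.3561 0.0599 0.01  ] [ 0.3476 -0.1243  0.01  ] [ 0.4753 -0.4737  0.03  ]
```

The measurements agree with the known sizes: crossbar 65 mm, pin to rest about 167 mm, crank 172 mm, bar about 105 mm. The seat is at about (0.521, -0.330) with the hook yaw at -28.6°. I'll move above the pail now.

>>> move_arm --series '[[0,[-0.3,-0.21,0],0],[0,[-0.6,-0.43,0],0],[0,[-0.91,-0.64,0],0]]'

```text
clock: 0.48
ee_pos: [0.1907, 0.4287, 0.253]
tool_rot: [-180.0, -0.0, 167.3]
contact_force: [-0.2, 0.3, 0.5]
grip_width: 1.003
grasp_force: 0.0
```

>>> move_arm --series '[[0,[-0.3,-0.21,0],0],[0,[-0.6,-0.43,0],0],[0,[-0.91,-0.64,0],0]]'

```text
clock: 0.85
ee_pos: [0.2654, 0.3462, 0.2531]
tool_rot: [-180.0, -0.0, 167.3]
contact_force: [-0.5, -0.2, -0.9]
grip_width: 0.997
grasp_force: 0.0
```

>>> move_arm --series '[[0,[-0.3,-0.21,0],0],[0,[-0.6,-0.43,0],0],[0,[-0.91,-0.64,0],0]]'

```text
clock: 1.23
ee_pos: [0.3401, 0.2637, 0.2531]
tool_rot: [-180.0, -0.0, 167.3]
contact_force: [0.5, 0.5, -0.2]
grip_width: 1.001
grasp_force: 0.0
```

>>> move_arm --series '[[0,[-0.3,-0.21,0],0],[0,[-0.6,-0.43,0],0],[0,[-0.91,-0.64,0],0]]'

```text
clock: 1.6
ee_pos: [0.4148, 0.1813, 0.2531]
tool_rot: [-180.0, -0.0, 167.3]
contact_force: [0.3, 1.2, 0.3]
grip_width: 0.996
grasp_force: 0.0
```

>>> move_arm --series '[[0,[-0.3,-0.21,0],0],[0,[-0.6,-0.43,0],0],[0,[-0.91,-0.64,0],0]]'

```text
clock: 1.98
ee_pos: [0.4895, 0.0989, 0.2531]
tool_rot: [-180.0, -0.0, 167.3]
contact_force: [-0.6, 0.9, 0.3]
grip_width: 1.0
grasp_force: 0.0
```

>>> move_arm --series '[[0,[-0.3,-0.21,0],0.1],[0,[-0.6,-0.43,0],0.2],[0,[-0.91,-0.64,0],0.3],[0,[-0.91,-0.64,0],0.4]]'

```text
clock: 2.48
ee_pos: [0.5646, 0.0156, 0.2523]
tool_rot: [-179.9, -0.0, 130.9]
contact_force: [-1.0, 1.2, 1.1]
grip_width: 0.998
grasp_force: 0.0
```

>>> move_arm --series '[[0,[0,0,0],0.1],[0,[0,0,0],0.2],[0,[0,0,0],0.3],[0,[0,0,0],0.38],[0,[0,0,0],0.38]]'

```text
clock: 3.1
ee_pos: [0.5636, 0.0175, 0.253]
tool_rot: [-180.0, -0.0, 97.2]
contact_force: [0.0, -0.0, 0.1]
grip_width: 0.998
grasp_force: 0.0
```

```bash
cat >> h.py <<'E'
def tgt(p,yaw,s=None):
    s=s or read_state(); T=R.from_euler('xyz',s["tool_rot"],degrees=True).as_matrix()
    print("shift/0.1",(T.T@(np.array(p)-s["ee_pos"])/0.1).round(3),"turn/90",round(((s["tool_rot"][2]-yaw+180)%360-180)/90,3))
E
python3 - <<'E'
from h import *
s=read_state();print(s["clock"],s["ee_pos"],s["tool_rot"])
a=camera("wrist")[:,:,::-1];cv2.imwrite("pics/w1.png",a)
print(w2px("wrist",[[.562,.017,.137],[.554,.07,.137],[.568,-.037,.137]],s))
E
```

```text
3.1 [0.56355197 0.01745339 0.25297179] [-1.79962230e+02 -1.10946261e-02  9.71594469e+01]
[[253.8 194.2]
 [252.3 133.5]
 [253.  248.8]]
```

View pics/w1.png

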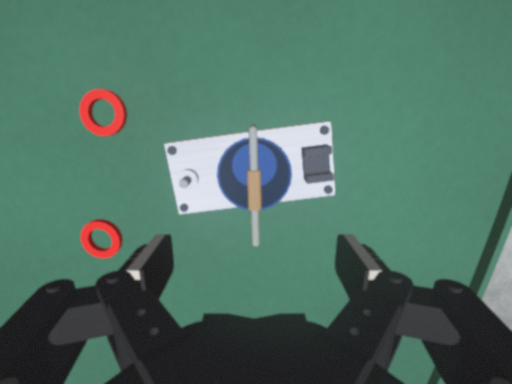

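The wrist view shows the bar from (252,127) to (256,245), the sleeve at (254,190), the pin top at (185,183) and the fork at (318,163). The bar is centred between the fingers, with a small shift along its own length. I'll refine from this view.

```bash
python3 - <<'E'
from h import *
s=read_state()
for l,u,z in(("sleeve",(254,190),.137),("e1",(252.5,127),.137),("e2",(255.5,245),.137),("pin",(185,183),.045),("rest",(318,164),.038)): print(l,px2w("wrist",u,z,s))
p=np.array([px2w("wrist",u,.012,s) for u in((165,144),(331,123),(335,195),(180,214))]);print(p.mean(0),(p[1]+p[2]-p[0]-p[3])/2)
tgt([.562,.020,.140],97.4)
E
```

```text
sleeve [0.5617 0.0209 0.137 ]
e1 [0.5535 0.0754 0.137 ]
e2 [ 0.5699 -0.0328  0.137 ]
pin [ 0.479  -0.0062  0.045 ]
rest [0.6397 0.0369 0.038 ]
[0.56005 0.0136  0.012  ] [0.211  0.0544 0.    ]
shift/0.1 [ 0.027 -0.012  1.13 ] turn/90 -0.002
```

>>> move_arm --series '[[0,[0,-0.01,0.2],0],[0,[0.02,-0.02,0.4],0],[0,[0.02,-0.02,0.6],0],[0,[0.02,-0.02,0.8],0]]'

```text
clock: 3.65
ee_pos: [0.5613, 0.0192, 0.1726]
tool_rot: [-180.0, -0.0, 97.3]
contact_force: [0.6, -0.0, -0.0]
grip_width: 1.0
grasp_force: 0.0
```

>>> move_arm --series '[[0,[0,0,0.15],0],[0,[0,0,0.33],0],[0.5,[0,0,0.33],0],[1,[0,0,0.33],0],[1,[0,0,0.33],0]]'

```text
clock: 4.28
ee_pos: [0.5618, 0.0191, 0.1411]
tool_rot: [179.9, 0.0, 97.1]
contact_force: [-0.1, -0.8, -0.3]
grip_width: 0.375
grasp_force: 0.0
```

>>> move_arm --series '[[1,[0,0,0],0],[1,[0,0,0],0],[1,[0,0,0],0],[1,[0,0,0],0]]'

```text
clock: 4.78
ee_pos: [0.5618, 0.0191, 0.1408]
tool_rot: [179.9, 0.0, 97.1]
contact_force: [0.3, -0.1, 5.7]
grip_width: 0.117
grasp_force: 58.7
```

>>> move_arm --series '[[1,[0,0,-0.15],0],[1,[0,0,-0.4],0],[1,[0,0,-0.65],0],[1,[0,0,-0.85],0],[1,[0,0,-0.98],0]]'

```text
clock: 5.4
ee_pos: [0.5613, 0.0192, 0.2395]
tool_rot: [180.0, 0.0, 97.1]
contact_force: [0.2, -0.4, -2.3]
grip_width: 0.114
grasp_force: 58.7
```

>>> move_arm --series '[[1,[-0.12,-0.09,0],0],[1,[-0.3,-0.21,0],0],[1,[-0.5,-0.36,0],0],[1,[-0.7,-0.5,0],0],[1,[-0.88,-0.63,0],0]]'

```text
clock: 6.02
ee_pos: [0.5084, -0.0771, 0.2373]
tool_rot: [-179.9, -0.0, 97.1]
contact_force: [-0.1, -0.6, -1.5]
grip_width: 0.111
grasp_force: 58.7
```

>>> move_arm --series '[[1,[-0.18,-0.13,0],0],[1,[-0.36,-0.26,0],0],[1,[-0.54,-0.38,0],0],[1,[-0.72,-0.5,0],0],[1,[-0.88,-0.63,0],0]]'

```text
clock: 6.65
ee_pos: [0.4568, -0.1719, 0.2373]
tool_rot: [-179.9, -0.1, 97.1]
contact_force: [-0.7, 0.1, -1.4]
grip_width: 0.11
grasp_force: 58.7
```

>>> move_arm --series '[[1,[-0.2,-0.14,0],0.08],[1,[-0.4,-0.28,0],0.16],[1,[-0.6,-0.42,0],0.24],[1,[-0.78,-0.54,0],0.32],[1,[-0.88,-0.63,0],0.397]]'

```text
clock: 7.28
ee_pos: [0.405, -0.267, 0.2373]
tool_rot: [-179.9, -0.0, 61.1]
contact_force: [0.1, 0.3, -1.0]
grip_width: 0.12
grasp_force: 58.8
```

```bash
python3 - <<'E'
from h import *
s=read_state();print(s["clock"],s["ee_pos"],s["tool_rot"],s["contact_force"],s["grip_width"])
t=camera("top")[:,:,::-1].copy();w=camera("wrist")[:,:,::-1].copy()
o=np.zeros((384,800,3),np.uint8)
o[:, :512]=w; o[:,512:]=cv2.resize(t[130:258,320:416],(288,384),interpolation=cv2.INTER_CUBIC);cv2.imwrite("pics/h1.png",o)
tgt([.407,-.268,.239],61.4)
d=np.array([.878,-.479,0]);n=np.array([.479,.878,0]);q=np.array([.521,-.330,.214])
print(w2px("wrist",[q-.03*d+.032*n,q-.03*d-.032*n],s))
E
```

```text
7.275 [ 0.40497109 -0.26700207  0.23729864] [-1.79883596e+02 -1.88213939e-02  6.10634892e+01] [ 0.13363608  0.33115088 -0.96882487] 0.11977611968965811
shift/0.1 [ 0.     0.022 -0.016] turn/90 -0.002
[[440.2 182. ]
 [421.2 282.2]]
```

View pics/h1.png

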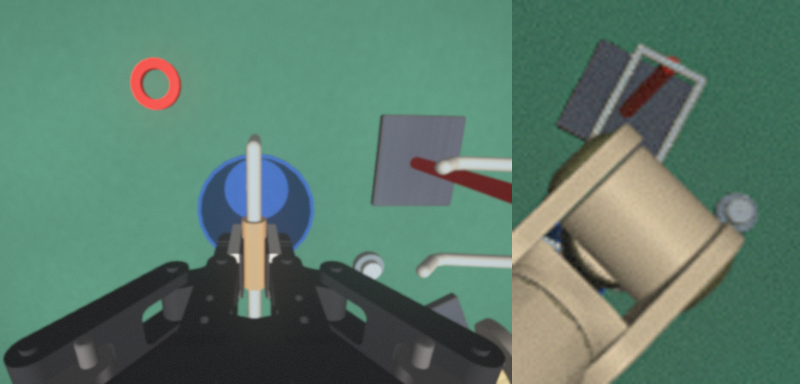

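The wrist view shows the prong tips at (445,166) and (428,267) with the prongs running right along rows 164 and 261. The bar runs from (254,138) to (254,317), with the sleeve at row 255 in the grip. I'll compare the prongs and the bar with the same camera.

```bash
python3 - <<'E'
from h import *
s=read_state()
T=R.from_euler('xyz',s["tool_rot"],degrees=True).as_matrix()
f=lambda l,u,z:print(l,px2w("wrist",u,z,s),(T.T@(px2w("wrist",u,z,s)-s["ee_pos"])*1e3).round(1))
zb=s["ee_pos"][2]-.004
f("barfar",(254,138),zb);f("barnear",(254,317),zb);f("slv",(255,220),zb);f("slv",(255,289),zb)
f("tipL",(440,167),.214);f("tipR",(423,269),.214);f("L",(490,164),.208);f("R",(490,262),.208)
E
```

```text
barfar [ 0.4315 -0.2155  0.2334] [57.8 -1.6  4. ]
barnear [ 0.3848 -0.3004  0.2334] [-39.1  -1.7   4. ]
slv [ 0.4129 -0.2503  0.2334] [18.4 -1.2  4. ]
slv [ 0.394  -0.2848  0.2334] [-21.   -1.1   4. ]
tipL [ 0.5129 -0.2791  0.214 ] [ 41.3 100.4  23.2]
tipR [ 0.4836 -0.3352  0.214 ] [-22.  101.7  23.2]
L [ 0.5439 -0.2951  0.208 ] [ 42.2 135.3  29.2]
R [ 0.5272 -0.3591  0.208 ] [-21.9 151.5  29.1]
```

>>> move_arm --series '[[1,[0.02,0.1,0],0],[1,[0.05,0.3,0],0],[1,[0.05,0.5,0],0],[1,[0.05,0.65,0],0],[1,[0.05,0.75,0],0]]'

```text
clock: 8.0
ee_pos: [0.4757, -0.2974, 0.2378]
tool_rot: [-180.0, -0.0, 61.5]
contact_force: [0.1, 0.1, -2.5]
grip_width: 0.116
grasp_force: 58.7
```

>>> move_arm --series '[[1,[0,0.12,0],0],[1,[0,0.25,0],0],[1,[0,0.4,0],0],[1,[0,0.54,0],0],[1,[0,0.54,0],0]]'

```text
clock: 8.62
ee_pos: [0.5226, -0.3234, 0.2377]
tool_rot: [-180.0, -0.0, 61.4]
contact_force: [-1.3, 0.8, -1.7]
grip_width: 0.121
grasp_force: 58.7
```

```bash
python3 - <<'E'
from h import *
s=read_state();print(s["clock"],s["ee_pos"],s["tool_rot"],s["contact_force"],s["moment"])
t=camera("scene")[:,:,::-1].copy();w=camera("wrist")[:,:,::-1].copy()
o=np.zeros((384,800,3),np.uint8)
o[:, :512]=w; o[:,512:]=cv2.resize(t[186:314,125:221],(288,384),interpolation=cv2.INTER_CUBIC);cv2.imwrite("pics/h2.png",o)
E
```

```text
8.625 [ 0.52258447 -0.32340672  0.23769787] [-1.79964248e+02 -1.11486396e-02  6.14441065e+01] [-1.29650901  0.79472536 -1.65924784] [-0.03209763  0.00759584 -0.03109442]
```

View pics/h2.png

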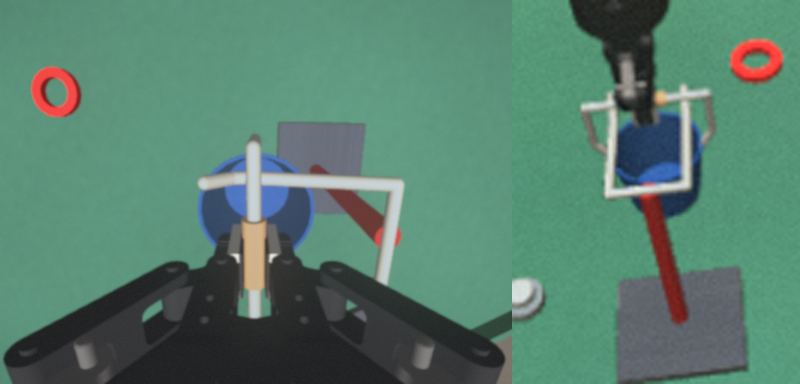

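The bar crosses both prongs centrally and the sleeve sits between them. In the wrist view the bar is at column 254, the prong tip at 203 and the post end at 400. I'll lower it onto the prongs.

>>> move_arm --series '[[1,[0,0,0.08],0],[1,[0,0,0.16],0],[1,[0,0,0.22],0],[1,[0,0,0.25],0],[1,[0,0,0.25],0]]'

```text
clock: 9.35
ee_pos: [0.522, -0.3236, 0.2131]
tool_rot: [-180.0, -0.0, 61.4]
contact_force: [0.1, -0.4, -1.8]
grip_width: 0.121
grasp_force: 58.7
```

>>> move_arm --series '[[1,[0,0,0.02],0],[1,[0,0,0.02],0]]'

```text
clock: 9.6
ee_pos: [0.5222, -0.3237, 0.2118]
tool_rot: [179.9, 0.0, 61.4]
contact_force: [-0.2, -0.6, 0.8]
grip_width: 0.119
grasp_force: 59.0
```

>>> move_arm --series '[[1,[0,0,0.01],0],[0.8,[0,0,0.01],0],[0.6,[0,0,0.01],0],[0.4,[0,0,0.01],0],[0.4,[0,0,0.01],0]]'

```text
clock: 10.22
ee_pos: [0.5221, -0.3236, 0.2102]
tool_rot: [-180.0, -0.0, 61.4]
contact_force: [-0.2, -0.1, 0.2]
grip_width: 0.601
grasp_force: 0.0
```

>>> move_arm --series '[[0.4,[0,0,0],0],[0.4,[0,0,-0.06],0],[0.4,[0,0,-0.16],0],[0.4,[0,0,-0.3],0],[0.4,[0,0,-0.5],0]]'

```text
clock: 10.85
ee_pos: [0.522, -0.3235, 0.2615]
tool_rot: [180.0, 0.0, 61.4]
contact_force: [0.3, 0.9, 0.8]
grip_width: 0.6
grasp_force: 0.0
```

```bash
python3 - <<'E'
from h import *
s=read_state();print(s["clock"],s["ee_pos"],s["tool_rot"],s["contact_force"],s["grip_width"])
t=camera("scene")[:,:,::-1].copy();w=camera("wrist")[:,:,::-1].copy()
o=np.zeros((384,800,3),np.uint8)
o[:, :512]=w; o[:,512:]=cv2.resize(t[186:314,125:221],(288,384),interpolation=cv2.INTER_CUBIC);cv2.imwrite("pics/h3.png",o)
E
```

```text
10.85 [ 0.52203581 -0.3235461   0.26146241] [1.79997161e+02 2.27524147e-03 6.13629753e+01] [0.3392111  0.93368413 0.80644215] 0.6004896418304249
```

View pics/h3.png

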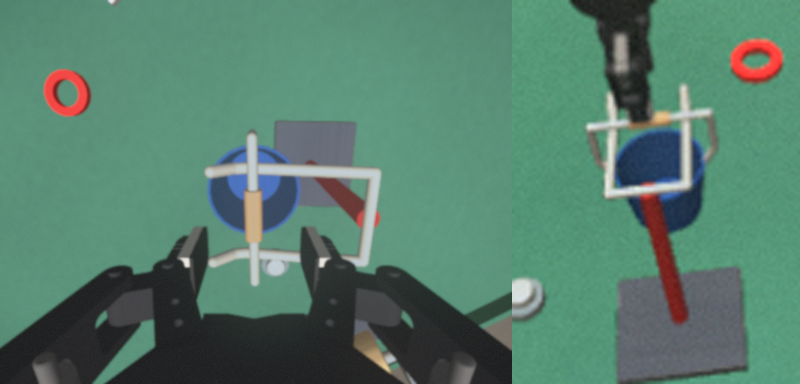

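The pail hangs on both prongs. The bar lies across them at rows 168 and 258, the sleeve is centred at row 215, and the gripper is clear. Next is the crank.

>>> move_arm --series '[[0.4,[0,0,-0.25],0],[0.4,[0.28,-0.15,-0.3],0],[0.4,[0.56,-0.31,-0.3],0],[0.4,[0.86,-0.47,-0.3],0]]'

```text
clock: 11.45
ee_pos: [0.5218, -0.2246, 0.29]
tool_rot: [-180.0, -0.0, 61.3]
contact_force: [-0.4, 0.9, -0.5]
grip_width: 0.601
grasp_force: 0.0
```

>>> move_arm --series '[[0.4,[0.28,-0.15,0],0],[0.4,[0.56,-0.31,0],0],[0.4,[0.86,-0.47,0],0]]'

```text
clock: 11.82
ee_pos: [0.5218, -0.1265, 0.2901]
tool_rot: [-180.0, 0.0, 61.4]
contact_force: [0.0, 0.1, 0.1]
grip_width: 0.606
grasp_force: 0.0
```

>>> move_arm --series '[[0.4,[0.28,-0.15,0],0],[0.4,[0.56,-0.31,0],0],[0.4,[0.86,-0.47,0],0]]'

```text
clock: 12.2
ee_pos: [0.5218, -0.0285, 0.2901]
tool_rot: [-180.0, 0.0, 61.3]
contact_force: [0.2, 0.6, 0.1]
grip_width: 0.599
grasp_force: 0.0
```

>>> move_arm --series '[[0.4,[0.28,-0.15,0],0],[0.4,[0.56,-0.31,0],0],[0.4,[0.86,-0.47,0],0]]'

```text
clock: 12.58
ee_pos: [0.5217, 0.0695, 0.2901]
tool_rot: [-180.0, 0.0, 61.4]
contact_force: [0.7, 0.4, 0.5]
grip_width: 0.601
grasp_force: 0.0
```

>>> move_arm --series '[[0.4,[0.28,-0.15,0],0],[0.4,[0.56,-0.31,0],0],[0.4,[0.86,-0.47,0],0]]'

```text
clock: 12.95
ee_pos: [0.5217, 0.1675, 0.2901]
tool_rot: [-180.0, 0.0, 61.4]
contact_force: [0.7, -0.0, -0.3]
grip_width: 0.603
grasp_force: 0.0
```

>>> move_arm --series '[[0.4,[0.28,-0.15,0.1],0],[0.4,[0.56,-0.31,0.3],0],[0.4,[0.86,-0.47,0.5],0]]'

```text
clock: 13.32
ee_pos: [0.5217, 0.2655, 0.2396]
tool_rot: [180.0, -0.0, 61.4]
contact_force: [0.5, 0.2, -0.1]
grip_width: 0.6
grasp_force: 0.0
```

>>> move_arm --series '[[0.4,[0.28,-0.15,0.2],0.1],[0.4,[0.56,-0.31,0.4],0.2],[0.4,[0.86,-0.47,0.5],0.3],[0.4,[0.86,-0.47,0.5],0.4],[0.4,[0.86,-0.47,0.5],0.439]]'

```text
clock: 13.95
ee_pos: [0.5215, 0.3628, 0.1896]
tool_rot: [180.0, 0.1, 21.7]
contact_force: [-0.0, 0.4, 0.2]
grip_width: 0.6
grasp_force: 0.0
```

>>> move_arm --series '[[0.4,[0,0,0],0],[0.4,[0,0,0],0]]'

```text
clock: 14.2
ee_pos: [0.5218, 0.3624, 0.1902]
tool_rot: [180.0, 0.0, 21.9]
contact_force: [0.3, 0.1, -0.7]
grip_width: 0.596
grasp_force: 0.0
```

```bash
python3 - <<'E'
from h import *
s=read_state();print(s["clock"],s["ee_pos"],s["tool_rot"])
a=camera("wrist")[:,:,::-1];cv2.imwrite("pics/w2.png",a)
print(w2px("wrist",[[.4765,.3408,.032],[.6366,.4052,.028],[.522,.359,.028]],s))
E
```

```text
14.2 [0.52183291 0.3623569  0.19020886] [1.79997697e+02 7.56981166e-03 2.19176846e+01]
[[257.8 225.1]
 [258.4  54.6]
 [258.  180.7]]
```

View pics/w2.png

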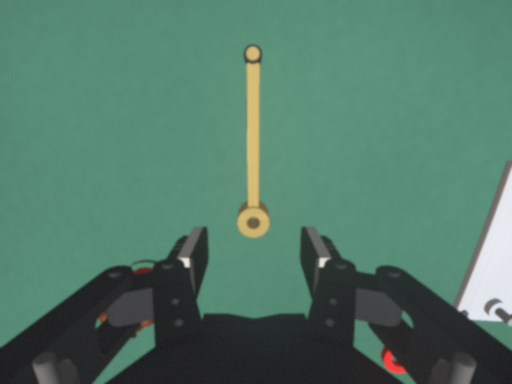

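The wrist view shows the hub at (253,222) and the grip end at (253,53), with the arm straight along the tool's x.

```bash
python3 - <<'E'
from h import *
s=read_state()
h=px2w("wrist",(253.3,222),.032,s);g=px2w("wrist",(253,53),.028,s);d=g-h;d[2]=0;L=np.linalg.norm(d);y=np.degrees(np.arctan2(d[1],d[0]))
print(h,g,L,y); b=h+.049*d/L; print(b)
T=np.array([.4765,.3408,.032])+.049*np.array([.928,.373,0]);m=(b+T)/2;m[2]=.027;print(m);tgt(m,y)
E
```

```text
[0.4781 0.3468 0.032 ] [0.6361 0.4105 0.028 ] 0.17035753578870524 21.957545407664973
[0.5235456  0.36512205 0.032     ]
[0.5227588  0.36209953 0.027     ]
shift/0.1 [0.007 0.006 1.633] turn/90 -0.001
```

>>> move_arm --series '[[0.4,[0.01,0,0.2],0],[0.4,[0.01,0,0.45],0],[0.4,[0.01,0,0.7],0],[0.4,[0.01,0,1.0],0]]'

```text
clock: 14.75
ee_pos: [0.523, 0.3628, 0.0899]
tool_rot: [-180.0, -0.1, 21.9]
contact_force: [0.5, 0.3, -0.1]
grip_width: 0.604
grasp_force: 0.0
```

>>> move_arm --series '[[0.4,[0,0,0.25],0],[0.4,[0,0,0.45],0],[0.4,[0,0,0.58],0],[0.4,[0,0,0.63],0],[0.7,[0,0,0.63],0]]'

```text
clock: 15.38
ee_pos: [0.523, 0.3629, 0.0276]
tool_rot: [180.0, -0.0, 21.9]
contact_force: [-0.1, 0.2, -0.1]
grip_width: 0.398
grasp_force: 0.0
```

>>> move_arm --series '[[1,[0,0,0],0],[1,[0,0,0],0],[1,[0,0,0],0],[1,[0,0,0],0],[1,[0,0,0],0]]'

```text
clock: 16.0
ee_pos: [0.5232, 0.3631, 0.0282]
tool_rot: [-180.0, -0.1, 21.9]
contact_force: [-1.2, 0.4, 6.5]
grip_width: 0.124
grasp_force: 59.2
```

```bash
python3 - <<'E'
from h import *
s=read_state();print(s["ee_pos"],s["moment"],s["contact_force"],s["grip_width"],s["grasp_force"])
d=np.array([.928,.373,0]);B=s["ee_pos"]*[1,1,0]
for k in(-.004,0,.004): print(k,w2px("wrist",[B+(k+.121)*d+[0,0,.028],B+(k-.049)*d+[0,0,.032]],s))
a=camera("wrist")[:,:,::-1];cv2.imwrite("pics/w3.png",a)
E
```

```text
[0.52318273 0.36311478 0.02822507] [-0.03456186  0.0761066   0.04327569] [-1.23367484  0.39004628  6.51815853] 0.12434543167574894 59.17991638183594
-0.004 [[256.7 -15.8]
 [256.1 346.6]]
0 [[256.7 -27. ]
 [256.2 340.8]]
0.004 [[256.7 -38.2]
 [256.2 334.8]]
```

View pics/w3.png

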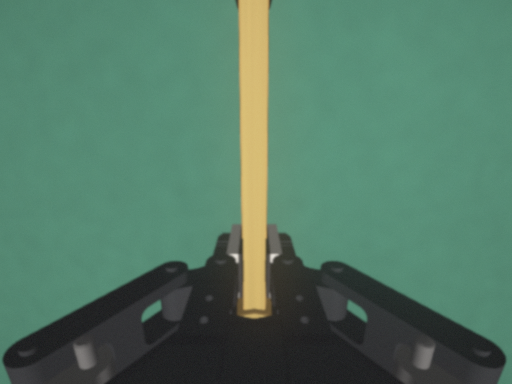

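The arm is between the pads and centred at column 254. The black grip's edge emerges at about row 10 and the hub shoulder shows at about row 300. I'll check the position along the arm.

```bash
python3 - <<'E'
from h import *
s=read_state();d=np.array([.928,.373,0]);B=s["ee_pos"]*[1,1,0]
for k in(-.008,-.004,0,.004,.008): print(k,w2px("wrist",[B+(k+.1143)*d+[0,0,.018],B+(k-.049+.017)*d+[0,0,.030]],s).tolist())
a=cv2.imread("pics/w3.png")
print(a[0:16,238].tolist());print(a[0:16,270].tolist())
print(a[290:322:2,254].tolist())
E
```

```text
-0.008 [[256.4, 21.7], [256.2, 324.5]]
-0.004 [[256.4, 11.7], [256.2, 318.4]]
0 [[256.5, 1.6], [256.2, 312.1]]
0.004 [[256.5, -8.6], [256.2, 305.7]]
0.008 [[256.5, -18.9], [256.2, 299.2]]
[[72, 116, 138], [74, 117, 140], [70, 115, 138], [75, 118, 141], [74, 117, 139], [77, 120, 140], [79, 121, 140], [82, 124, 141], [91, 132, 144], [98, 139, 144], [103, 143, 145], [103, 143, 144], [109, 149, 148], [112, 152, 150], [111, 151, 148], [112, 152, 148]]
[[55, 71, 68], [59, 75, 69], [64, 81, 72], [66, 85, 71], [75, 94, 76], [83, 101, 80], [89, 109, 83], [96, 117, 86], [106, 128, 91], [112, 136, 95], [116, 140, 96], [119, 144, 99], [117, 143, 97], [117, 142, 98], [115, 140, 94], [118, 143, 98]]
[[110, 181, 209], [111, 181, 210], [110, 181, 210], [110, 180, 208], [108, 178, 206], [111, 181, 209], [109, 179, 208], [109, 179, 208], [109, 178, 207], [89, 146, 170], [57, 92, 112], [63, 103, 126], [96, 156, 183], [106, 172, 198], [69, 106, 121], [39, 44, 47]]
```

The estimates bracket zero offset, so the grasp is at the balance point within about 2 mm. I'll lift and carry it to the jig.

>>> move_arm --series '[[1,[0,0,-0.1],0],[1,[0,0,-0.3],0],[1,[0,0,-0.55],0],[1,[0,0,-0.8],0],[1,[0,0,-1.0],0]]'

```text
clock: 16.68
ee_pos: [0.5229, 0.3628, 0.1295]
tool_rot: [-180.0, -0.1, 21.9]
contact_force: [0.3, -0.1, -4.4]
grip_width: 0.129
grasp_force: 59.0
```

>>> move_arm --series '[[1,[-0.03,0.08,0],0],[1,[-0.1,0.24,0],0],[1,[-0.18,0.44,0],0],[1,[-0.26,0.64,0],0],[1,[-0.33,0.84,0],0]]'

```text
clock: 17.3
ee_pos: [0.5232, 0.2708, 0.1269]
tool_rot: [180.0, 0.1, 21.8]
contact_force: [0.6, 0.6, -4.4]
grip_width: 0.12
grasp_force: 59.0
```

>>> move_arm --series '[[1,[-0.07,0.17,0],0],[1,[-0.13,0.34,0],0],[1,[-0.2,0.51,0],0],[1,[-0.26,0.68,0],0],[1,[-0.33,0.84,0],0]]'

```text
clock: 17.92
ee_pos: [0.5241, 0.1812, 0.1273]
tool_rot: [180.0, -0.0, 21.9]
contact_force: [-0.0, -0.4, -4.6]
grip_width: 0.127
grasp_force: 59.0
```

>>> move_arm --series '[[1,[-0.07,0.17,0],0],[1,[-0.13,0.34,0],0],[1,[-0.2,0.51,0],0],[1,[-0.26,0.68,0],0],[1,[-0.33,0.84,0],0]]'

```text
clock: 18.55
ee_pos: [0.5248, 0.0909, 0.1273]
tool_rot: [180.0, -0.0, 21.8]
contact_force: [0.2, 0.6, -4.8]
grip_width: 0.127
grasp_force: 59.0
```

>>> move_arm --series '[[1,[-0.07,0.18,0],0.02],[1,[-0.14,0.38,0],0.04],[1,[-0.22,0.58,0],0.06],[1,[-0.29,0.74,0],0.079],[1,[-0.34,0.83,0],0.079]]'

```text
clock: 19.18
ee_pos: [0.524, 0.0013, 0.1273]
tool_rot: [-180.0, -0.0, 14.7]
contact_force: [0.3, 0.8, -4.3]
grip_width: 0.127
grasp_force: 59.0
```

>>> move_arm --series '[[1,[0,0,0],0],[1,[0,0,0],0]]'

```text
clock: 19.42
ee_pos: [0.524, 0.0029, 0.1273]
tool_rot: [-180.0, 0.0, 14.8]
contact_force: [0.3, -0.4, -5.3]
grip_width: 0.123
grasp_force: 59.0
```

```bash
python3 - <<'E'
from h import *
s=read_state();print(s["clock"],s["ee_pos"],s["tool_rot"],s["moment"],s["contact_force"],s["grip_width"],s["grasp_force"])
tgt([.524,.0026,.103],14.8)
t=camera("scene")[:,:,::-1].copy();w=camera("wrist")[:,:,::-1].copy()
o=np.zeros((384,800,3),np.uint8)
o[:, :512]=w; o[:,512:]=cv2.resize(t[150:278,225:321],(288,384),interpolation=cv2.INTER_CUBIC);cv2.imwrite("pics/j1.png",o)
E
```

```text
19.425 [0.52398143 0.00287844 0.12728784] [-1.79986732e+02  1.26988511e-03  1.47765227e+01] [-0.04189805  0.05222637 -0.00973161] [ 0.25544781 -0.42193928 -5.29058106] 0.12259108882764631 58.98867666721344
shift/0.1 [-0.001  0.003  0.243] turn/90 -0.0
```

View pics/j1.png

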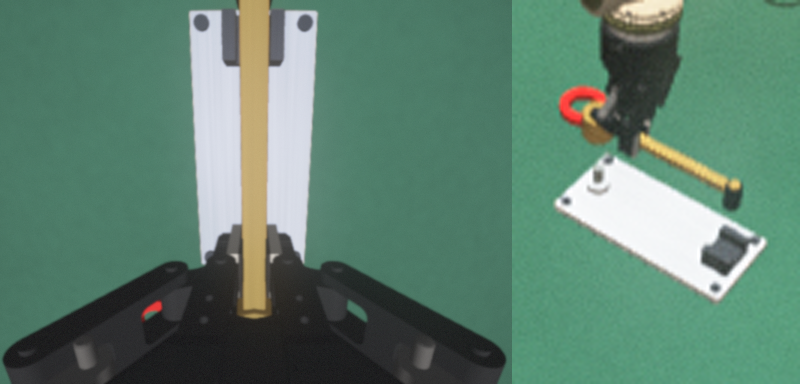

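The arm and plate are parallel in the wrist view, with the fork spanning columns 222–284 around the arm at 254 and the plate's far edge at row 11. The scene inset shows the crank level, with the hub at about (595,122) and the grip foot at about (733,205). I'll check the position along the plate and average the moment.

```bash
python3 - <<'E'
from h import *
s=read_state();y=np.radians(s["tool_rot"][2]);d=np.array([np.cos(y),np.sin(y),0]);B=s["ee_pos"]*[1,1,0]
for k in(-.004,0,.004): print("jig far edge, fork near/far edge top",k,w2px("wrist",[B+(k+.146)*d+[0,0,.012],B+(k+.104)*d+[0,0,.038]],s).tolist())
z=s["ee_pos"][2]-.0282
f=lambda P:((w2px("scene",P)-[225,150]+.5)*3-.5+[512,0]).round(0).tolist()
for k in(-.004,0,.004): print("scene grip foot, hub underside",k,f([B+(k+.121)*d+[0,0,z],B+(k-.049)*d+[0,0,z]]))
c=np.array([.5588,.0118,0]);e=np.array([.967,.255,0])
print("scene pin top, rest",f([c-.085*e+[0,0,.045],c+.085*e+[0,0,.038]]))
M=[]
for i in range(12): camera("top"); M.append(np.r_[read_state()["moment"],read_state()["contact_force"]])
print(np.mean(M,0).round(4),np.std(M,0).round(4))
E
```

```text
jig far edge, fork near/far edge top -0.004 [[255.2, 15.2], [255.3, 66.8]]
jig far edge, fork near/far edge top 0 [[255.2, 9.6], [255.3, 60.8]]
jig far edge, fork near/far edge top 0.004 [[255.2, 3.9], [255.3, 54.8]]
scene grip foot, hub underside -0.004 [[725.0, 202.0], [593.0, 131.0]]
scene grip foot, hub underside 0 [[729.0, 204.0], [596.0, 133.0]]
scene grip foot, hub underside 0.004 [[732.0, 206.0], [599.0, 134.0]]
scene pin top, rest [[595.0, 167.0], [723.0, 242.0]]
[ 0.0088  0.0058 -0.0061  0.0716  0.0448 -4.7961] [0.0184 0.0254 0.023  0.3686 0.5399 0.5051]
```

>>> move_arm --series '[[1,[0,0,0.06],0],[1,[0,0,0.13],0],[1,[0,0,0.2],0],[1,[0,0,0.24],0],[1,[0,0,0.24],0]]'

```text
clock: 20.75
ee_pos: [0.5239, 0.0024, 0.103]
tool_rot: [-180.0, 0.0, 14.7]
contact_force: [-0.4, 0.0, -4.7]
grip_width: 0.126
grasp_force: 59.0
```

The averaged moment is near zero, so the grasp is balanced to about 1 mm, and the jig and crank agree to about 2 mm. I'll settle and hand in.

>>> move_arm --series '[[1,[0,0,0],0],[1,[0,0,0],0],[1,[0,0,0],0],[1,[0,0,0],0]]'

```text
clock: 21.25
ee_pos: [0.524, 0.0024, 0.1033]
tool_rot: [180.0, -0.0, 14.7]
contact_force: [0.4, -0.0, -5.1]
grip_width: 0.124
grasp_force: 59.0
```

```bash
python3 - <<'E'
from h import *
s=read_state();print(s["clock"],s["ee_pos"],s["joint_vel"].round(2))
print(sign_off())
E
```

```text
21.25 [0.52401498 0.00239726 0.1033333 ] [-0.01  0.    0.01 -0.05 -0.03 -0.01]
the job is handed in; nothing more can be done
None
```

I handed the job in at 21 s: the pail was hung on both prongs and let go, and the crank is held still and level by its balance point about 3 cm above the jig's pin, with bore over pin and grip over rest to about 2 mm by the camera estimates.

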